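Fit the adjustable wrench to the water-filter nut and tighten it

TASK

The coffee maker's water filter needs tightening: an adjustable wrench is already laid around its large brass nut, but its jaws are too wide. Roll the wrench's worm from above, brushing its top towards the nut, until the jaws close snugly on the nut, and only then swing the handle clockwise (seen from above) so that the nut turns about an eighth of a turn (45 degrees).

Things in the scene. Friction and masses are not known exactly. Their poses are not given: they have to be found in the camera images.
- worm_top (a point): Top middle of the wrench's worm, a dark knurled roller 28 mm across, 20 mm long, about 80 mm above the worktop, 6 mm proud of the wrench head. Axes: +x level along the wrench towards the nut (nut's axis is 55 mm away), y along the axle, z up. On a spring washer the wrench yields 4 mm straight down (from 5 N on; 11 N at 3 mm), then stops hard. Nut and stub rise 10 mm higher.
- jaw (a joint): How much wider (m) the jaws are than the nut: 0 = just fits its 36 mm flats, below 0.002 is snug; 0.006 to 0.009 at the start, where the wrench slips round the nut. Shut fingertips pressed on the worm with 6 to 12 N and drawn towards the nut roll it by friction: 14 mm of rolling closes 4 mm (other way opens). Takes 2 or 3 strokes of 20 mm; it stays where left; when tight the fingers slip.
- handle (a point): Centre of the handle's grip: a level steel bar 24 mm wide, 12 mm thick, about 66 mm above the worktop, clear on both sides; it runs 78 mm on to its free end and 60 mm towards the head. Axes: +x along the wrench to the nut, whose vertical axis (the pivot) is 170 mm away; z up. The handle starts pointing roughly to -y from the nut; clockwise brings it towards the robot. Turning takes about 1 N here.
- nut (a joint): Angle (rad) by which the large brass hex nut (36 mm across flats, 24 mm tall, between the wrench's jaws, on a white block) has turned clockwise seen from above; 0 at the start; it stays where it is left. It is not the 24 mm nut beside it.

How it is judged:
By the outcome, as a careful person would: the job done as asked, in the order asked, and still so for the second after the job is handed in, with the robot touching nothing.
It also fails if it takes over 38 s, if anything falls off the work surface, if the arm or the gripper's body presses on something with over 40 N, if the wrist force passes 120 N, or if a joint passes its speed limit or range.

ROBOT

A 6-joint arm with a two-finger parallel gripper is mounted at the origin on the work surface. World frame = base frame: x ahead of the robot, y to its left, z up, the work surface at z = 0. Lengths are in mm, angles in rad, forces in N, time in s.
With the tool pointing down it reaches from about 275 to 875 mm from the base axis. Payload 12.5 kg.
Tool frame: the origin (TCP) lies between the finger pads; the fingertips stand nose_length ahead of it and the grasp point (between the pads) lies 3 mm ahead of it (nose_length is the distance from the TCP to the fingertips, in mm); z points along the fingers, y is the line along which they close (so a half turn about z gives the same grasp; the last joint's range is limited). The gripper opens to 85 mm and grips with 20 to 120 N. Pads are 22 mm wide; open, the fingers measure 114 mm over their backs; the gripper's body (76 mm by 85 mm) begins 54 mm behind the grasp point. The pads swing forward as they close: fully open they stand 13 mm farther back than shut.
Start: joints at [-1.259, 0.351, 1.652, -0, 1.139, -0.085], TCP at [212.575, -507.244, 253.29] pointing down, gripper open.
Joint ranges: [-2.75, 2.75], [-0.79, 2.1], [0.01, 2.65], [-1.57, 4.71], [0.07, 3.14], [-2.87, 2.87]. Speed limits (rad/s): [2.22, 2.22, 2.79, 3.14, 3.14, 3.14].

INTERFACE

Orientations are given as a unit quaternion [w, x, y, z].
In Python, from rig import * gives the robot as it stands. The module is installed in compiled form; this text tells all that it offers.
- The arm moves only by the tool step_arm, never from a script. Its argument "steps" is a list of rows, each a list of 2 entries, a list of its own where there are three numbers: the shift along the tool's x, y, z in mm, then the turn, a rotation vector about the tool's x, y, z in rad. A call has 1 to 8 rows; each row shifts and turns the commanded pose from where the row before left it, along the tool's axes as they then stand; what a row does not reach is not made up. A row lasts 1/12 s, in which the tool goes at most 41.7 mm and 7.16 degrees, less where a joint would pass 70% of its speed; a pose out of reach is approached as far as the arm can. A call is refused whole if a number of a shift passes 41.7 or a number of a turn 0.125, either way. A call with a gripper value outside its range is refused whole. "gripper" is the opening, from 0 (shut) to 1 (fully open), set as the call begins (left out, the last holds). The fingers move at their own pace and stop on an object; the grip force is fixed at half the most. Time passes only in rows, so rows that do not move let the fingers close. It gives the time, the measured TCP pose, the force, the opening and the grip force at its end, in the units of the state.
- state(): the state, without advancing time (a new reading comes with each control period).
- snapshot(name): name is "side" or "top" or "wrist"; returns (picture, depth): 420x560x3 uint8, red, green, blue; 420x560 float32, mm along the optical axis (not along the pixel's ray), 0 where there is no reading.
- calibration(name): a dict with "vfov" (degrees; the focal length in pixels is half the picture's height over the tangent of half this angle, whatever the lens; pixels are square), "cx", "cy" (the principal point, pixels), "dist_coeffs" ([k1, k2, p1, p2, k3] as OpenCV has them; the pictures are not rectified), "extrinsics" (4x4, takes a point from world to camera coordinates); the wrist camera has in their place "hand_eye" (4x4, takes a point from camera to tool coordinates, whose origin is the TCP and whose axes are the flange's). Camera axes: x right, y down, z forward; pixel columns grow to the right and rows downward; lengths in mm; the calibration is good to about 2 mm. A picture is of the moment at which its call begins: read the wrist's pose just before it. calibration takes no time and is no camera call.
- finish_job(): hands the job in; it is judged then, once.
The state is a dict: "clock": time; "joints": joint angles; "qvel": joint speeds; "tau": joint torques, N m; "eef_pos": TCP position; "tcp_rot": TCP orientation; "contact_force": force on the tool from outside, world axes, zero at the start; "wrist_torque": the same for the moment, N m; "finger_gap": finger opening in mm; "finger_force": force on a finger pad.
Only numpy, scipy, OpenCV 4.12 (cv2) and the standard library are available. Lean on these libraries where they do the work, as an engineer would, in place of code of your own. Each camera call takes 0.05 s, during which the arm holds its last target. There are 200 camera calls.

## Working session

There is one attempt and no reset: what is moved stays moved. The work goes in short steps, Python scripts to look and compute and a tool call to move; the robot and the scene stay as the last step left them, time stands still between calls to the robot, and variables do not carry over. Pictures are saved under pics/ and viewed, at most 10 in all, crops included, and the job is handed in when it is done.

Besides the shell and the picture viewer there is one more tool, called after "Call:" as name([rows], argument=value, ...), one row to a line, values as JSON. step_arm: Moves the arm, as the interface text tells. Its arguments: {"type":"object","properties":{"steps":{"type":"array","items":{"type":"array"}},"gripper":{"type":"number"}},"required":["steps"]}

```bash
mkdir -p pics; cat > h.py <<'E'
from rig import *
import numpy as np, cv2
from scipy.spatial.transform import Rotation as R
def K(c,h=420):
    f=h/2/np.tan(np.radians(c["vfov"])/2); return np.array([[f,0,c["cx"]],[0,f,c["cy"]],[0,0,1.]])
def tool():
    s=state(); T=np.eye(4); q=s["tcp_rot"]; T[:3,:3]=R.from_quat([q[1],q[2],q[3],q[0]]).as_matrix(); T[:3,3]=s["eef_pos"]; return T
def cam2world(name,T=None):
    c=calibration(name)
    return (T@np.array(c["hand_eye"])) if name=="wrist" else np.linalg.inv(np.array(c["extrinsics"]))
def rays(name,px,T=None):
    c=calibration(name); p=cv2.undistortPoints(np.array(px,float).reshape(-1,1,2),K(c),np.array(c["dist_coeffs"],float)).reshape(-1,2)
    M=cam2world(name,T); d=np.c_[p,np.ones(len(p))]@M[:3,:3].T
    return M[:3,3],d
def onplane(name,px,z,T=None):
    o,d=rays(name,px,T); return o+d*((z-o[2])/d[:,2])[:,None]
def bydepth(name,px,dep,T=None):
    o,d=rays(name,px,T); return o+d*np.array([dep[int(round(v)),int(round(u))] for u,v in px])[:,None]
def save(n,im): cv2.imwrite("pics/"+n,im[...,::-1])
E
python3 - <<'E'
from h import *
s=state(); print(s)
for n in("side","top"):
    a,d=snapshot(n); save(n+"0.png",a); np.save(n+"0.npy",d); c=calibration(n); print(n,c["vfov"],c["dist_coeffs"],cam2world(n)[:3].round(2).tolist())
T=tool(); print(T.round(3)); a,d=snapshot("wrist"); save("wrist0.png",a); np.save("wrist0.npy",d); np.save("T0.npy",T); print(calibration("wrist"))
E
```

```text
{'clock': 0.0, 'joints': array([-1.25859385e+00,  3.51232537e-01,  1.65244511e+00,  2.97491631e-05,
        1.13907699e+00, -8.46009935e-02]), 'qvel': array([ 0.00194114, -0.00247096, -0.00040396,  0.00200301, -0.00013396,
        0.0002985 ]), 'tau': array([ 2.26655240e-03, -5.06100440e+01, -2.91401160e+01,  4.39296923e-05,
        4.55956324e-03, -5.21142724e-06]), 'eef_pos': array([ 212.49369853, -506.95856971,  252.75243708]), 'tcp_rot': array([-5.78767528e-04,  9.80383915e-01,  1.97096530e-01, -5.25558658e-05]), 'contact_force': array([ 0.01932244, -0.22463103, -0.1470155 ]), 'wrist_torque': array([-0.03300061,  0.06292423,  0.02317992]), 'finger_force': 0.0, 'finger_gap': 85.6560346701897}
side 43.453476766661794 [-0.18612911  0.          0.          0.          0.        ] [[-0.97, -0.11, 0.2, 491.86], [-0.23, 0.55, -0.8, 581.07], [-0.02, -0.83, -0.56, 492.97]]
top 48.426879677187046 [-0.09765907  0.          0.          0.          0.        ] [[0.02, -0.99, 0.15, 544.3], [-1.0, -0.02, -0.02, 27.13], [0.02, -0.15, -0.99, 758.21]]
[[ 9.22000e-01  3.86000e-01 -0.00000e+00  2.12495e+02]
 [ 3.86000e-01 -9.22000e-01  1.00000e-03 -5.07003e+02]
 [ 0.00000e+00 -1.00000e-03 -1.00000e+00  2.52821e+02]
 [ 0.00000e+00  0.00000e+00  0.00000e+00  1.00000e+00]]
{'vfov': 59.2432432332814, 'cx': 278.2168502434521, 'cy': 212.16567013402437, 'dist_coeffs': array([-0.03844155,  0.        ,  0.        ,  0.        ,  0.        ]), 'hand_eye': array([[-1.02573647e-04, -9.66259253e-01, -2.57571436e-01,
         6.51772987e+01],
       [ 9.99999989e-01, -7.14625047e-05, -1.30147737e-04,
         4.72585382e-01],
       [ 1.07349755e-04, -2.57571446e-01,  9.66259250e-01,
        -1.20257655e+02],
       [ 0.00000000e+00,  0.00000000e+00,  0.00000000e+00,
         1.00000000e+00]])}
```

View pics/top0.png

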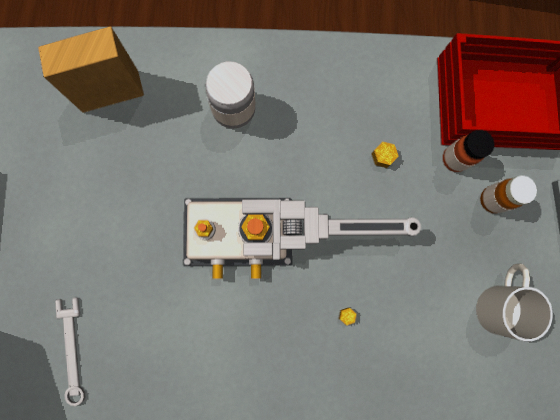

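View pics/side0.png

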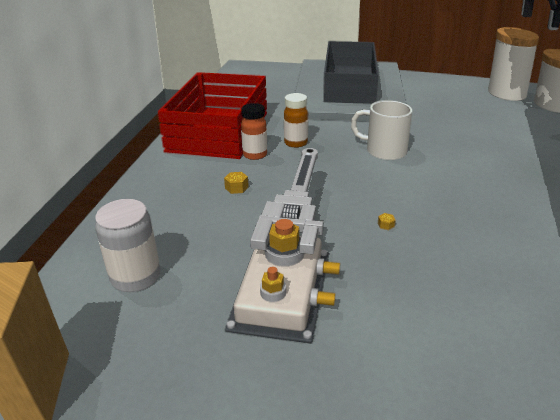

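The top view shows the worm at about (292,227), the nut stub at (256,227) and the handle running from 328 to 420 near row 227. The side view shows the worm at about (290,212). I'll measure these now.

```bash
python3 - <<'E'
from h import *
im=cv2.imread("pics/top0.png"); D=np.load("top0.npy"); 
px=[(292,227),(256,227),(340,227),(370,227),(400,227),(413,227),(306,212),(306,245)]
print(bydepth("top",px,D).round(1))
ims=cv2.imread("pics/side0.png"); Ds=np.load("side0.npy")
print(bydepth("side",[(291,212),(285,226),(309,152),(303,174)],Ds).round(1))
c1=cv2.resize(im[190:260,235:430],None,fx=4,fy=4,interpolation=2)
c2=cv2.resize(ims[140:260,235:340],None,fx=2.5,fy=2.5,interpolation=2)
o=np.zeros((c1.shape[0]+c2.shape[0],c1.shape[1],3),np.uint8); o[:c1.shape[0]]=c1; o[c1.shape[0]:,:c2.shape[1]]=c2
print(o.shape); cv2.imwrite("pics/crop.png",o)
E
```

```text
[[ 6.146e+02 -1.260e+01  7.990e+01]
 [ 6.122e+02  3.970e+01  9.060e+01]
 [ 6.172e+02 -8.460e+01  7.070e+01]
 [ 6.180e+02 -1.294e+02  7.200e+01]
 [ 6.190e+02 -1.748e+02  7.230e+01]
 [ 6.196e+02 -1.951e+02  7.120e+01]
 [ 6.381e+02 -3.350e+01  7.280e+01]
 [ 5.940e+02 -4.060e+01 -2.000e-01]]
[[ 614.5   -5.6   77.9]
 [ 611.8   45.6   91.2]
 [ 621.2 -189.6   74.2]
 [ 618.  -116.5   74.2]]
(580, 780, 3)
```

View pics/crop.png

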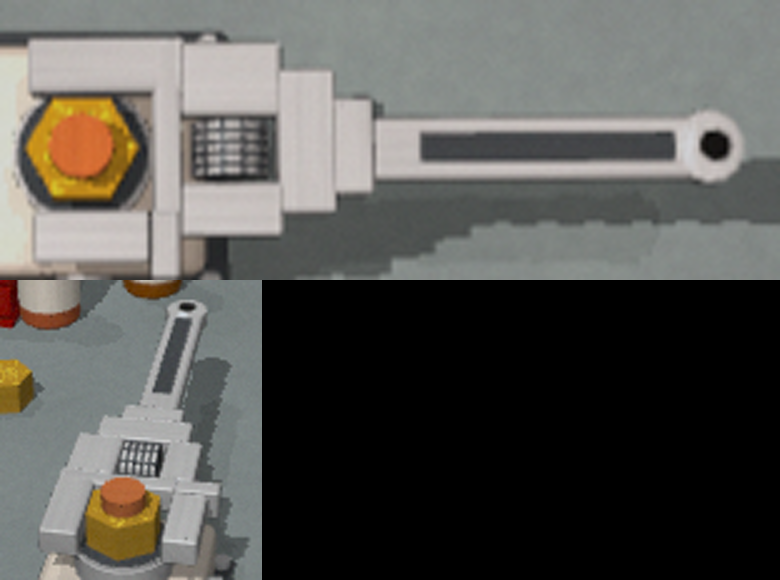

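View pics/wrist0.png

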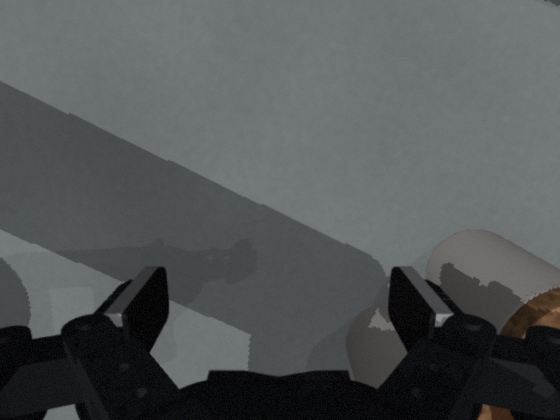

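The crop puts the worm's centre at top-view pixel (293,227), the stub at (255,226.5) and the handle's hole at (413,226.5). That gives the worm near (614,-14.5,80) and the wrench almost along -y. In the wrist view only bench and mug are visible. Next I turn the tool so its x lies along the wrench and move over the worm.

Call:
step_arm([
  [[0, 0, 0], [0, 0, -0.123]],
  [[0, 0, 0], [0, 0, -0.123]],
  [[0, 0, 0], [0, 0, -0.123]],
  [[0, 0, 0], [0, 0, -0.123]],
  [[0, 0, 0], [0, 0, -0.123]],
  [[0, 0, 0], [0, 0, -0.123]],
  [[0, 0, 0], [0, 0, -0.123]],
  [[0, 0, 0], [0, 0, -0.123]],
], gripper=0)

```text
clock: 0.82
eef_pos: [212.5, -507.1, 253.1]
tcp_rot: [-0.0, 0.769, 0.639, 0.0]
contact_force: [-0.8, -0.4, 0.3]
finger_gap: -0.3
finger_force: 0.0
```

Call:
step_arm([
  [[0, 0, 0], [0, 0, -0.11]],
  [[0, 0, 0], [0, 0, -0.11]],
  [[31, 25, 2], [0, 0, 0]],
  [[31, 25, 2], [0, 0, 0]],
  [[31, 25, 2], [0, 0, 0]],
  [[31, 25, 2], [0, 0, 0]],
  [[31, 25, 2], [0, 0, 0]],
  [[31, 25, 2], [0, 0, 0]],
])

```text
clock: 1.48
eef_pos: [357.6, -315.1, 241.2]
tcp_rot: [-0.0, 0.697, 0.718, 0.0]
contact_force: [1.2, -0.4, -0.3]
finger_gap: -0.0
finger_force: 0.0
```

Call:
step_arm([
  [[31, 25, 2], [0, 0, 0]],
  [[31, 25, 2], [0, 0, 0]],
  [[31, 25, 2], [0, 0, 0]],
  [[31, 25, 2], [0, 0, 0]],
  [[31, 25, 2], [0, 0, 0]],
  [[31, 25, 2], [0, 0, 0]],
  [[31, 25, 2], [0, 0, 0]],
  [[31, 25, 2], [0, 0, 0]],
])

```text
clock: 2.15
eef_pos: [550.2, -61.0, 225.1]
tcp_rot: [-0.0, 0.696, 0.718, -0.0]
contact_force: [0.3, -0.6, 0.2]
finger_gap: -0.0
finger_force: 0.0
```

Call:
step_arm([
  [[22, 33, 8], [0, 0, 0]],
  [[22, 32, 8], [0, 0, 0]],
  [[0, 0, 5], [0, 0, 0]],
  [[0, 0, 0], [0, 0, 0]],
])

```text
clock: 2.48
eef_pos: [613.1, -15.7, 202.3]
tcp_rot: [-0.001, 0.696, 0.718, -0.001]
contact_force: [-1.4, 0.8, -0.4]
finger_gap: -0.1
finger_force: 0.0
```

```bash
python3 - <<'E'
from h import *
T=tool(); a,d=snapshot("wrist"); save("wrist1.png",a); np.save("wrist1.npy",d); np.save("T1.npy",T); print(T.round(3))
c=calibration("wrist")
def proj(p):
    M=np.linalg.inv(T@np.array(c["hand_eye"])); return cv2.projectPoints(np.array(p,float),M[:3,:3],M[:3,3],K(c),np.array(c["dist_coeffs"]))[0].reshape(-1,2)
print(proj([[613.9,-14.5,80],[612.2,40.5,90],[617.5,-129,72]]).round(1))
E
```

```text
[[-3.20000e-02  9.99000e-01 -3.00000e-03  6.13062e+02]
 [ 9.99000e-01  3.20000e-02  0.00000e+00 -1.57270e+01]
 [ 0.00000e+00 -3.00000e-03 -1.00000e+00  2.02266e+02]
 [ 0.00000e+00  0.00000e+00  0.00000e+00  1.00000e+00]]
[[279.6 210.5]
 [279.8 128.1]
 [279.3 349.4]]
```

View pics/wrist1.png

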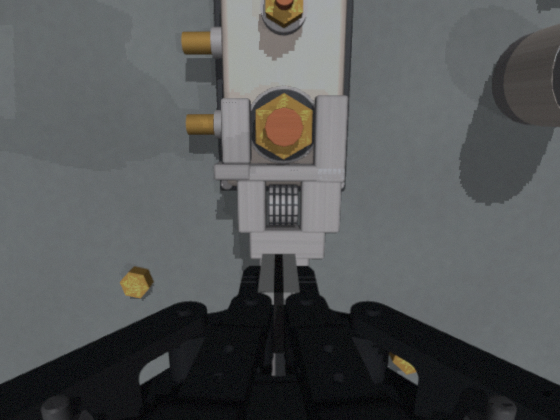

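The wrist view shows the worm at about (284,205), the stub at (284,126), and the shut fingertips near (278,255).

```bash
python3 - <<'E'
from h import *
T=np.load("T1.npy"); D=np.load("wrist1.npy")
P=bydepth("wrist",[(284,205),(284,200),(284,210),(284,126),(250,205),(320,205)],D,T); print(P.round(1))
Q=bydepth("wrist",[(278,y) for y in range(252,300,5)],D,T); print(((Q-T[:3,3])@T[:3,:3]).round(1))
g=cv2.cvtColor(cv2.imread("pics/wrist1.png"),cv2.COLOR_BGR2GRAY)
print(g[205,255:315].tolist()); print(g[175:235,284].tolist())
E
```

```text
[[616.8 -10.9  78.7]
 [616.7  -7.6  77.5]
 [616.9 -14.   80.3]
 [614.7  41.9  90.3]
 [593.3 -12.9  73.4]
 [641.8 -11.1  74.4]]
[[-3.160e+01  1.000e-01  1.293e+02]
 [ 1.040e+01  2.000e-01  1.490e+01]
 [ 1.010e+01  2.000e-01  1.070e+01]
 [ 1.070e+01  2.000e-01  4.600e+00]
 [ 1.050e+01  2.000e-01  7.000e-01]
 [ 1.060e+01  2.000e-01 -3.700e+00]
 [ 1.040e+01  2.000e-01 -7.200e+00]
 [ 1.060e+01  2.000e-01 -1.130e+01]
 [ 1.040e+01  2.000e-01 -1.450e+01]
 [ 8.900e+00  2.000e-01 -1.490e+01]]
[146, 145, 144, 145, 145, 145, 144, 141, 126, 105, 69, 62, 69, 73, 85, 101, 103, 96, 68, 67, 81, 102, 103, 94, 69, 65, 82, 102, 102, 97, 73, 67, 72, 93, 105, 98, 82, 68, 70, 86, 102, 99, 85, 73, 71, 64, 83, 115, 133, 141, 142, 143, 145, 145, 147, 150, 149, 147, 146, 149]
[143, 141, 141, 141, 131, 107, 88, 91, 84, 60, 52, 60, 70, 98, 102, 109, 110, 103, 71, 69, 98, 127, 132, 136, 138, 141, 141, 142, 130, 100, 97, 126, 135, 135, 130, 129, 129, 125, 123, 103, 67, 83, 105, 105, 101, 93, 82, 62, 52, 54, 49, 49, 64, 82, 85, 106, 128, 139, 144, 148]
```

Call:
step_arm([
  [[-7.5, 2.5, 35], [0, 0, 0]],
  [[0, 0, 35], [0, 0, 0]],
  [[0, 0, 20], [0, 0, 0]],
  [[0, 0, 8], [0, 0, 0]],
  [[0, 0, 0], [0, 0, 0]],
  [[0, 0, 0], [0, 0, 0]],
])

```text
clock: 3.03
eef_pos: [616.0, -25.0, 107.7]
tcp_rot: [0.0, 0.697, 0.717, 0.0]
contact_force: [-0.2, 0.2, 0.7]
finger_gap: -0.0
finger_force: 0.0
```

Call:
step_arm([
  [[0, 0, 2], [0, 0, 0]],
  [[0, 0, 2], [0, 0, 0]],
  [[0, 0, 1], [0, 0, 0]],
  [[0, 0, 0], [0, 0, 0]],
])

```text
clock: 3.37
eef_pos: [615.9, -24.4, 101.7]
tcp_rot: [0.0, 0.696, 0.718, 0.0]
contact_force: [-0.2, -1.1, -0.7]
finger_gap: -0.3
finger_force: 0.0
```

Call:
step_arm([
  [[1, 0, 2], [0, 0, 0]],
  [[0, 0, 1], [0, 0, 0]],
  [[0, 0, 0], [0, 0, 0]],
])

```text
clock: 3.62
eef_pos: [616.1, -23.5, 98.6]
tcp_rot: [0.0, 0.696, 0.718, 0.0]
contact_force: [-0.2, -1.2, 6.0]
finger_gap: -0.1
finger_force: 2.7
```

Call:
step_arm([
  [[0, 0, 1], [0, 0, 0]],
  [[0, 0, 0], [0, 0, 0]],
])

```text
clock: 3.78
eef_pos: [616.2, -23.6, 97.8]
tcp_rot: [0.0, 0.696, 0.718, 0.0]
contact_force: [-0.3, -1.1, 6.4]
finger_gap: 0.0
finger_force: 3.2
```

Call:
step_arm([
  [[0, 0, 1], [0, 0, 0]],
  [[0, 0, 0], [0, 0, 0]],
])

```text
clock: 3.95
eef_pos: [616.3, -23.6, 97.0]
tcp_rot: [0.001, 0.696, 0.718, 0.0]
contact_force: [-0.2, -1.4, 7.8]
finger_gap: -0.1
finger_force: 3.7
```

Call:
step_arm([
  [[0, 0, 0.7], [0, 0, 0]],
  [[2, 0, 0], [0, 0, 0]],
  [[3, 0, 0], [0, 0, 0]],
  [[3, 0, 0], [0, 0, 0]],
])

```text
clock: 4.28
eef_pos: [616.2, -15.8, 96.6]
tcp_rot: [0.001, 0.696, 0.718, 0.0]
contact_force: [-0.6, -2.8, 8.5]
finger_gap: 0.1
finger_force: 4.3
```

Call:
step_arm([
  [[3, 0, 0], [0, 0, 0]],
  [[3, 0, 0], [0, 0, 0]],
  [[3, 0, 0], [0, 0, 0]],
  [[2, 0, 0], [0, 0, 0]],
  [[0, 0, 0], [0, 0, 0]],
])

```text
clock: 4.7
eef_pos: [615.6, -4.5, 96.5]
tcp_rot: [0.001, 0.696, 0.718, 0.0]
contact_force: [-2.4, -1.6, 8.6]
finger_gap: -0.1
finger_force: 4.1
```

Call:
step_arm([
  [[0, 0, -8], [0, 0, 0]],
  [[-9, 0, 0], [0, 0, 0]],
  [[-10, 0, 0], [0, 0, 0]],
  [[0, 0, 6], [0, 0, 0]],
  [[0, 0, 2], [0, 0, 0]],
  [[0, 0, 0], [0, 0, 0]],
])

```text
clock: 5.2
eef_pos: [616.0, -24.6, 95.4]
tcp_rot: [0.001, 0.697, 0.717, -0.0]
contact_force: [-0.9, -5.4, 8.4]
finger_gap: 0.3
finger_force: 5.0
```

Call:
step_arm([
  [[3, 0, 0], [0, 0, 0]],
  [[3, 0, 0], [0, 0, 0]],
  [[3, 0, 0], [0, 0, 0]],
  [[0, 0, 0], [0, 0, 0]],
])

```text
clock: 5.53
eef_pos: [616.0, -15.1, 96.1]
tcp_rot: [0.001, 0.696, 0.718, 0.0]
contact_force: [-1.0, -4.7, 9.0]
finger_gap: 0.4
finger_force: 4.6
```

Call:
step_arm([
  [[3, 0, 0], [0, 0, 0]],
  [[3, 0, 0], [0, 0, 0]],
  [[3, 0, 0], [0, 0, 0]],
  [[1, 0, 0], [0, 0, 0]],
])

```text
clock: 5.87
eef_pos: [615.9, -5.1, 96.0]
tcp_rot: [0.001, 0.696, 0.718, 0.0]
contact_force: [0.1, -5.1, 8.5]
finger_gap: -0.1
finger_force: 4.3
```

Call:
step_arm([
  [[0, 0, -8], [0, 0, 0]],
  [[-9, 0, 0], [0, 0, 0]],
  [[-10, 0, 0], [0, 0, 0]],
  [[1, 0, 6], [0, 0, 0]],
  [[0, 0, 2], [0, 0, 0]],
  [[0, 0, 0], [0, 0, 0]],
])

```text
clock: 6.37
eef_pos: [616.1, -23.7, 95.5]
tcp_rot: [0.001, 0.697, 0.717, -0.0]
contact_force: [-2.3, -6.8, 10.5]
finger_gap: -0.1
finger_force: 5.6
```

Call:
step_arm([
  [[3, 0, 0], [0, 0, 0]],
  [[3, 0, 0], [0, 0, 0]],
  [[3, 0, 0], [0, 0, 0]],
  [[0, 0, 0], [0, 0, 0]],
])

```text
clock: 6.7
eef_pos: [616.2, -14.1, 96.1]
tcp_rot: [0.001, 0.696, 0.718, 0.0]
contact_force: [0.8, -5.7, 9.2]
finger_gap: 0.3
finger_force: 4.8
```

Call:
step_arm([
  [[3, 0, 0], [0, 0, 0]],
  [[3, 0, 0], [0, 0, 0]],
  [[3, 0, 0], [0, 0, 0]],
  [[0, 0, 0], [0, 0, 0]],
])

```text
clock: 7.03
eef_pos: [615.9, -5.0, 96.0]
tcp_rot: [0.001, 0.696, 0.718, 0.0]
contact_force: [0.3, -4.4, 9.6]
finger_gap: 0.1
finger_force: 4.5
```

Call:
step_arm([
  [[0, 0, -35], [0, 0, 0]],
  [[0, 0, -35], [0, 0, 0]],
  [[0, 0, -35], [0, 0, 0]],
  [[0, 0, 0], [0, 0, 0]],
  [[0, 0, 0], [0, 0, 0]],
])

```text
clock: 7.45
eef_pos: [615.7, -4.5, 201.6]
tcp_rot: [0.001, 0.697, 0.718, 0.001]
contact_force: [-0.1, -0.2, -0.5]
finger_gap: -0.0
finger_force: 0.0
```

```bash
python3 - <<'E'
from h import *
T=tool(); a,d=snapshot("wrist"); b,_=snapshot("top"); save("top2.png",b); np.save("wrist2.npy",d); np.save("T2.npy",T); print(T.round(3))
w1=cv2.imread("pics/wrist1.png")
f=lambda x:cv2.resize(x[80:260,200:360],None,fx=2.4,fy=2.4,interpolation=2)
cv2.imwrite("pics/cmp.png",np.hstack([f(w1),f(a[...,::-1])]))
E
```

```text
[[-3.00000e-02  1.00000e+00  3.00000e-03  6.15712e+02]
 [ 1.00000e+00  3.00000e-02 -0.00000e+00 -4.53800e+00]
 [-0.00000e+00  3.00000e-03 -1.00000e+00  2.01637e+02]
 [ 0.00000e+00  0.00000e+00  0.00000e+00  1.00000e+00]]
```

View pics/cmp.png

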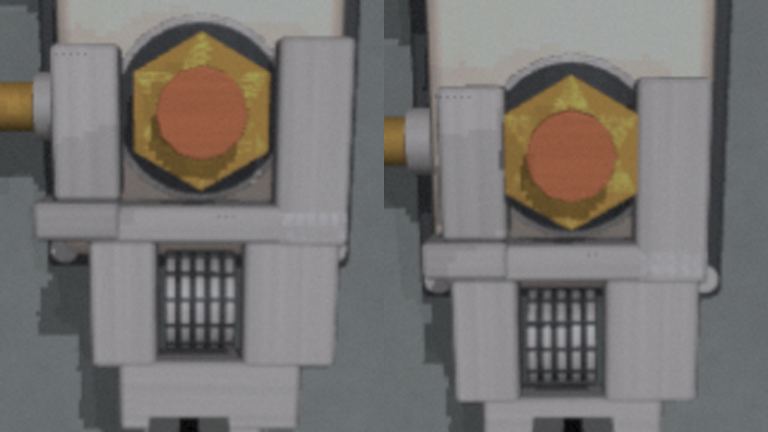

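The comparison shows the jaws now touching both flats: the nut spans 504–638 between jaw faces at about 502 and 638, where the faces were 122–278 apart before. The jaws are snug, so I move to the far side of the handle.

Call:
step_arm([
  [[-31, 9, 0], [0, 0, 0]],
  [[-31, 9, 0], [0, 0, 0]],
  [[-31, 8, 0], [0, 0, 0]],
  [[-31, 8, 0], [0, 0, 0]],
  [[0, 0, 35], [0, 0, 0]],
  [[0, 0, 35], [0, 0, 0]],
  [[0, 0, 0], [0, 0, 0]],
])

```text
clock: 8.13
eef_pos: [648.7, -126.9, 121.8]
tcp_rot: [-0.006, 0.697, 0.717, -0.003]
contact_force: [-1.5, 0.1, -1.5]
finger_gap: 0.2
finger_force: 0.0
```

```bash
python3 - <<'E'
from h import *
print(tool().round(2)); a,d=snapshot("wrist"); save("wrist3.png",a)
b,_=snapshot("top"); cv2.imwrite("pics/s3.png",np.hstack([a[120:,100:460,::-1],b[120:420,200:500,::-1]]))
E
```

```text
[[-3.0000e-02  1.0000e+00 -1.0000e-02  6.4872e+02]
 [ 1.0000e+00  3.0000e-02  0.0000e+00 -1.2694e+02]
 [ 0.0000e+00 -1.0000e-02 -1.0000e+00  1.2184e+02]
 [ 0.0000e+00  0.0000e+00  0.0000e+00  1.0000e+00]]
```

View pics/s3.png

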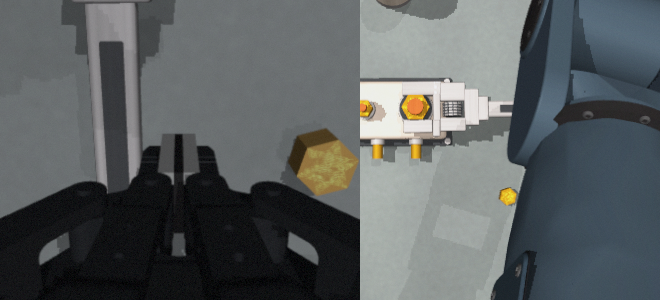

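The handle's right edge is at about column 240 of the wrist image and the tips are at 260–298, so the fingers are clear on the far side. I descend.

Call:
step_arm([
  [[0, 5, 0], [0, 0, 0]],
  [[0, 0, 16], [0, 0, 0]],
  [[0, 0, 16], [0, 0, 0]],
  [[0, 0, 14], [0, 0, 0]],
  [[0, 0, 0], [0, 0, 0]],
  [[0, 0, 0], [0, 0, 0]],
])

```text
clock: 8.73
eef_pos: [658.2, -127.1, 85.2]
tcp_rot: [0.0, 0.696, 0.718, 0.0]
contact_force: [-0.1, -0.0, 0.8]
finger_gap: -0.1
finger_force: 0.0
```

Call:
step_arm([
  [[0, -6, 0], [0, 0, 0]],
  [[0, -3, 0], [0, 0, 0]],
  [[0, -2, 0], [0, 0, 0]],
  [[0, 0, 0], [0, 0, 0]],
  [[0, 0, 0], [0, 0, 0]],
])

```text
clock: 9.15
eef_pos: [647.0, -127.6, 85.2]
tcp_rot: [0.0, 0.696, 0.718, 0.0]
contact_force: [-0.5, 0.2, 0.1]
finger_gap: -0.0
finger_force: 0.0
```

Call:
step_arm([
  [[0, 0, 6], [0, 0, 0]],
  [[0, 0, 6], [0, 0, 0]],
  [[0, -3, 0], [0, 0, 0]],
  [[0, 0, 0], [0, 0, 0]],
  [[0, 0, 0], [0, 0, 0]],
])

```text
clock: 9.57
eef_pos: [643.7, -127.6, 72.4]
tcp_rot: [-0.0, 0.696, 0.718, -0.0]
contact_force: [-0.5, 0.4, 1.5]
finger_gap: 0.1
finger_force: 0.0
```

Call:
step_arm([
  [[0, -2, 0], [0, 0, 0]],
  [[0, -1, 0], [0, 0, 0]],
  [[0, -1, 0], [0, 0, 0]],
  [[0, 0, 0], [0, 0, 0]],
])

```text
clock: 9.9
eef_pos: [639.8, -127.8, 72.7]
tcp_rot: [0.0, 0.696, 0.718, 0.0]
contact_force: [1.0, -0.2, -0.3]
finger_gap: 0.4
finger_force: 0.3
```

Call:
step_arm([
  [[-0.4, -4.2, 0], [0, 0, 0.025]],
  [[-0.8, -8.5, 0], [0, 0, 0.05]],
  [[-0.8, -8.5, 0], [0, 0, 0.05]],
  [[-0.8, -8.5, 0], [0, 0, 0.05]],
  [[-0.8, -8.5, 0], [0, 0, 0.05]],
  [[-0.8, -8.5, 0], [0, 0, 0.05]],
  [[-0.4, -4.2, 0], [0, 0, 0.025]],
  [[0, 0, 0], [0, 0, 0]],
])

```text
clock: 10.57
eef_pos: [588.1, -127.5, 72.6]
tcp_rot: [-0.0, 0.796, 0.605, -0.0]
contact_force: [0.7, 0.3, 0.0]
finger_gap: -0.0
finger_force: 0.0
```

```bash
python3 - <<'E'
from h import *
a,d=snapshot("wrist"); b,_=snapshot("side"); save("top4.png",b)
cv2.imwrite("pics/s4.png",np.hstack([a[:,:400,::-1],b[100:,150:400,::-1][:320].copy() if 0 else cv2.copyMakeBorder(b[100:,150:400,::-1],0,100,0,0,0)]))
E
```

```text
(no output)
```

View pics/s4.png

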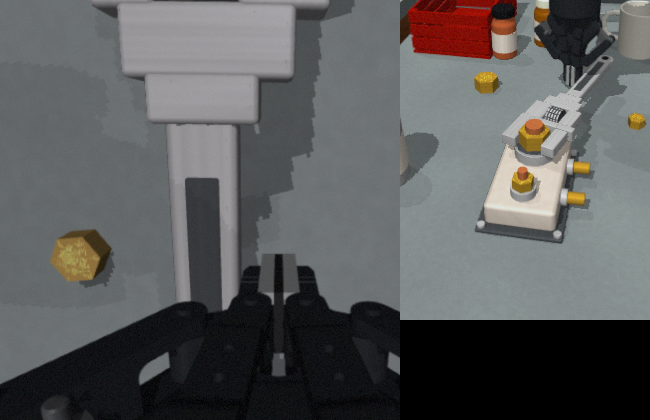

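The wrench and nut turned together, and the handle runs nearly parallel to the tool's x axis (columns 203 to 209). I continue the arc.

Call:
step_arm([
  [[-0.4, -4.2, 0], [0, 0, 0.025]],
  [[-0.8, -8.5, 0], [0, 0, 0.05]],
  [[-0.8, -8.5, 0], [0, 0, 0.05]],
  [[-0.8, -8.5, 0], [0, 0, 0.05]],
  [[-0.8, -8.5, 0], [0, 0, 0.05]],
  [[-0.8, -8.5, 0], [0, 0, 0.05]],
  [[-0.8, -8.5, 0], [0, 0, 0.05]],
  [[-0.8, -8.5, 0], [0, 0, 0.05]],
])

```text
clock: 11.33
eef_pos: [528.7, -106.4, 72.6]
tcp_rot: [0.0, 0.895, 0.445, 0.0]
contact_force: [1.6, -1.2, 0.0]
finger_gap: 0.1
finger_force: 0.6
```

Call:
step_arm([
  [[-0.8, -8.5, 0], [0, 0, 0.05]],
  [[-0.4, -4.2, 0], [0, 0, 0.025]],
  [[0, 0, 0], [0, 0, 0]],
  [[0, 0, 0], [0, 0, 0]],
])

```text
clock: 11.67
eef_pos: [518.4, -99.5, 72.7]
tcp_rot: [0.0, 0.911, 0.413, 0.0]
contact_force: [0.1, -0.0, 0.2]
finger_gap: 0.2
finger_force: 0.0
```

```bash
python3 - <<'E'
from h import *
T=tool(); a,d=snapshot("wrist"); save("wrist5.png",a); np.save("wrist5.npy",d)
q=T[:3,0]; print("toolyaw",np.arctan2(q[1],q[0]), T[:3,3])
g=cv2.cvtColor(a,cv2.COLOR_RGB2GRAY).astype(int)
L=[];Rr=[]
for v in range(140,230,6):
    m=np.flatnonzero(g[v,120:290]>125)+120
    if len(m): L.append((m[0],v)); Rr.append((m[-1],v))
print(L[::3],Rr[::3])
for E in (L,Rr):
    P=onplane("wrist",E,72,T); f=cv2.fitLine(P[:,:2].astype(np.float32),cv2.DIST_HUBER,0,.01,.01).ravel()
    f=f if f[1]>0 else np.r_[-f[:2],f[2:]]
    print("wrench yaw",np.arctan2(f[1],f[0]),f)
b,_=snapshot("side"); save("side5.png",b)
E
```

```text
toolyaw 0.8515376212255334 [518.37020848 -99.53092031  72.68175696]
[(np.int64(166), 140), (np.int64(167), 158), (np.int64(167), 176), (np.int64(169), 194), (np.int64(170), 212)] [(np.int64(231), 140), (np.int64(231), 158), (np.int64(232), 176), (np.int64(232), 194), (np.int64(232), 212)]
wrench yaw 0.8308833 [  0.67422366   0.73852724 518.59576    -44.25457   ]
wrench yaw 0.83399564 [  0.67192185   0.74062204 534.55396    -58.267296  ]
```

View pics/wrist5.png

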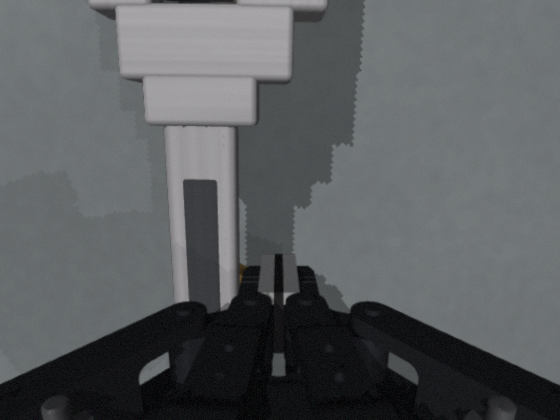

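The wrench now lies at 0.832 rad, against 1.602 at the start, so it has turned about 44°. In the picture the handle is at columns 166–232. I back off, rise, and check the nut itself.

Call:
step_arm([
  [[0, 6, 0], [0, 0, 0]],
  [[0, 12, 0], [0, 0, 0]],
  [[0, 5, -25], [0, 0, 0]],
  [[0, 0, -35], [0, 0, 0]],
  [[0, 0, -35], [0, 0, 0]],
  [[0, 0, -35], [0, 0, 0]],
  [[-20, 0, -20], [0, 0, 0]],
  [[-35, 0, 0], [0, 0, 0]],
])

```text
clock: 12.43
eef_pos: [502.1, -156.3, 227.3]
tcp_rot: [0.003, 0.91, 0.414, 0.003]
contact_force: [-0.0, -1.2, 0.1]
finger_gap: -0.1
finger_force: 0.0
```

Call:
step_arm([
  [[-40, 0, 0], [0, 0, 0]],
  [[-40, 0, 0], [0, 0, 0]],
  [[-40, 0, 0], [0, 0, 0]],
  [[0, 0, 0], [0, 0, 0]],
  [[0, 0, 0], [0, 0, 0]],
])

```text
clock: 12.85
eef_pos: [419.4, -248.0, 222.9]
tcp_rot: [0.0, 0.912, 0.411, 0.0]
contact_force: [0.0, 0.2, 0.3]
finger_gap: -0.3
finger_force: 0.0
```

```bash
python3 - <<'E'
from h import *
b,d=snapshot("top"); save("top6.png",b); cv2.imwrite("pics/t6.png",cv2.resize(b[180:350,180:420,::-1],None,fx=3,fy=3,interpolation=2))
P=bydepth("top",[(255,226)],d); print(P)
E
```

```text
[[613.70772783  41.22021678  89.63264702]]
```

View pics/t6.png

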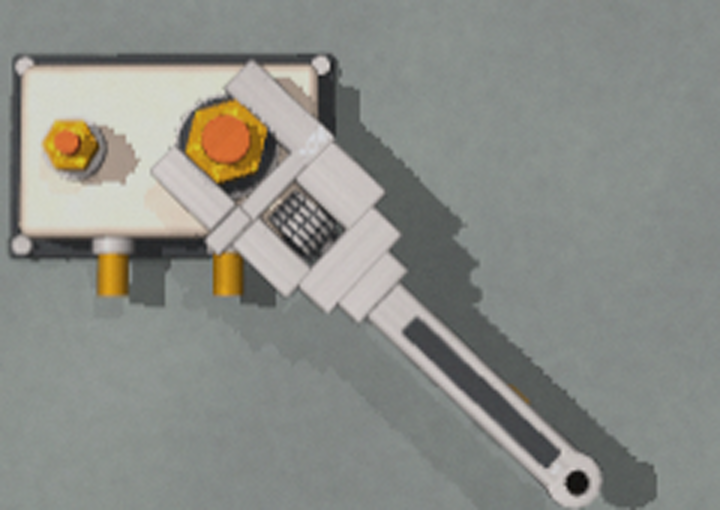

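The top view shows the nut's flats aligned with the closed jaws. The line from stub (226,139) to handle hole (577,482) stands about 44° from where it started, and the robot is clear.

```bash
python3 -c "
from rig import *
print(finish_job())"
```

```text
the job is handed in; nothing more can be done
None
```

The wrench jaws were rolled shut snugly on the large nut first, then the handle was swung clockwise about 44° and the nut went with it; the job was handed in about 13 s into the 38 s allowed, with the arm clear, and no verdict came back.

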